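# Sweep the roaster's thumb nuts into the catch tray

## Task

The three brass thumb nuts off the roaster's cover are lying about on the bench: sweep them with the fingertips through the open side of the black catch tray, until all three lie flat and completely inside it. Slide them along the bench gently, without lifting, tipping, squeezing or flicking them, and leave the green tin, the steel cup, the scale and the screwdriver standing or lying where they are.

Things in the scene. Friction and masses are not known exactly. Their poses are not given: they have to be found in the camera images.
- nut0: brass knurled thumb nut, one of three alike: a disc 34 mm across and 12 mm high with a collar 22 mm across on top, 18 mm high in all, about 90 g, lying flat and loose on the bench. Origin: centre of its underside; z up along its bore
- nut1: brass knurled thumb nut, one of three alike: a disc 34 mm across and 12 mm high with a collar 22 mm across on top, 18 mm high in all, about 90 g, lying flat and loose on the bench. Origin: centre of its underside; z up along its bore
- nut2: brass knurled thumb nut, one of three alike: a disc 34 mm across and 12 mm high with a collar 22 mm across on top, 18 mm high in all, about 90 g, lying flat and loose on the bench. Origin: centre of its underside; z up along its bore
- tray: black three-sided tray fixed to the bench, 220 mm (its x) by 130 mm (its y) inside; walls 5 mm thick, 30 mm high on its -x, +x and -y sides. The +y side (y = +65 mm) is open, no lip or step; the floor is a dark sheet level with the bench. Origin: centre of the inside at bench height, z up. The mouth faces world +y, turned up to 17 degrees either way
- tin: small closed green tin with a steel lid, 50 mm across and 45 mm high, about 220 g, standing loose among the nuts; to be left alone. Origin: centre of its underside
- cup: open steel cup, 68 mm across and 45 mm high, standing loose on the far side of the nuts; to be left alone. Origin: centre of its underside
- scale: flat white bench scale with a black plate, 150 mm along its x, 190 mm along its y, 26 mm high, loose, to the left of the nuts; to be left alone. Origin: centre of its underside
- driver: screwdriver 200 mm long and 26 mm high, lying loose to the left of the nuts, roughly along world y; to be left alone. Its own x runs along the shaft from handle to tip. Origin: at bench height, halfway along its length
Things that resemble listed ones, but are neither listed nor needed, are in the scene too. What is shaped like the nut2 but pink is not meant.

How it is judged:
By the outcome, as a careful person would: the job done as asked, in the order asked, and still so for the second after the job is handed in, with the robot touching nothing.
It also fails if it takes over 58 s, if anything falls off the work surface, if the arm or the gripper's body presses on something with over 40 N, if the wrist force passes 120 N, or if a joint passes its speed limit or range.

## Robot

A 6-joint arm with a two-finger parallel gripper is mounted at the origin on the work surface. World frame = base frame: x ahead of the robot, y to its left, z up, the work surface at z = 0. Lengths are in m, angles in rad, forces in N, time in s.
With the tool pointing down it reaches from about 0.3 to 0.875 m from the base axis. Payload 6.4 kg.
Tool frame: the origin (TCP) lies midway between the tips of the shut fingers; the grasp point (between the pads) lies 19 mm behind it; z points along the fingers, y is the direction in which the jaws open and shut (so a half turn about z gives the same grasp; the last joint's range is limited). The gripper opens to 85 mm and grips with 20 to 120 N. Pads are 22 mm wide; open, the fingers measure 114 mm over their backs; the gripper's body (76 mm by 85 mm) begins 54 mm behind the grasp point. The pads swing forward as they close: fully open they stand 13 mm farther back than shut.
Start: joints at [-1.354, 0.181, 1.607, -0, 1.354, -0.206], TCP at [0.236, -0.524, 0.231] pointing down, gripper open.
Joint ranges: [-2.99, 2.99], [-0.89, 2.07], [0.3, 2.58], [-1.14, 4.28], [0, 2.63], [-3.12, 3.12]. Speed limits (rad/s): [2.57, 2.57, 3.01, 3.14, 3.14, 3.14].

## Interface

Orientations are given as a unit quaternion [w, x, y, z].
In Python, from bench import ctrl gives the robot as it stands.
- The arm moves only by the tool apply_moves, never from a script. Its argument "plan" is a list of rows, each an object with "translation": the shift along the tool's x, y, z in m, a list of three; "angular": the turn, a rotation vector about the tool's x, y, z in rad, a list of three; "hand": the finger opening in m, from 0 to 0.0854. In form: [{"translation": [x, y, z], "angular": [rx, ry, rz], "hand": hand}, ...]. A call has 1 to 10 rows; each row shifts and turns the commanded pose from where the row before left it, along the tool's axes as they then stand; what a row does not reach is not made up. A row lasts 1/8 s, in which the tool goes at most 62.5 mm and 10.7 degrees, less where a joint would pass 70% of its speed; a pose out of reach is approached as far as the arm can. A call with a gripper value outside its range is refused whole. The fingers move at their own pace and stop on an object; the grip force is fixed at half the most. Time passes only in rows, so rows that do not move let the fingers close. It gives the time, the measured TCP pose, the force and the opening at its end, in the units of the state.
- ctrl.get_obs(): the state, without advancing time (a new reading comes with each control period).
- ctrl.camera(name): name is "scene" or "top" or "wrist"; returns a dict with "img" (400x640x3 uint8, red, green, blue), "K" (3x3 intrinsics, pixels), "k1" (the pictures are not rectified: a ray, as slopes to the right and down, at radius r is drawn at 1 + k1 r^2 times it, then the intrinsics apply), "eye" and "orientation" of the camera in the world. Camera axes: x right, y up, looking along -z (the intrinsics and any distortion apply to the point x, -y, -z); pixel columns grow to the right and rows downward; lengths in m; the calibration is good to about 2 mm. A picture is of the moment at which its call begins. There is no depth.
- ctrl.hand_in(): hands the job in, once; it reports no verdict.
The state is a dict: "time_s": time; "q": joint angles; "dq": joint speeds; "joint_efforts": joint torques, N m; "eef_pos": TCP position; "eef_rot": TCP orientation; "wrist_force": force on the tool from outside, world axes, zero at the start; "torque": the same for the moment, N m; "opening": opening from 0.0 (shut) to 1.0 (fully open).
Only numpy, scipy, OpenCV 4.12 (cv2) and the standard library are available. Lean on these libraries where they do the work, as an engineer would, in place of code of your own. Each camera call takes 0.05 s, during which the arm holds its last target.

## Working session

There is one attempt and no reset: what is moved stays moved. The work goes in short steps, Python scripts to look and compute and a tool call to move; the robot and the scene stay as the last step left them, time stands still between calls to the robot, and variables do not carry over. Pictures are saved under pics/ and viewed, and the job is handed in when it is done.

Besides the shell and the picture viewer there is one more tool, called after ">>>" as name(argument=value, ...), one argument or row to a line, values as JSON. apply_moves: Moves the arm, as the interface text tells. Its arguments: {"type":"object","properties":{"plan":{"type":"array","items":{"type":"object","properties":{"translation":{"type":"array","items":{"type":"number"}},"angular":{"type":"array","items":{"type":"number"}},"hand":{"type":"number"}}}}},"required":["plan"]}

```bash
ls; mkdir -p pics
cat > h.py <<'E'
import numpy as np,cv2
from bench import ctrl
from scipy.spatial.transform import Rotation as R
def rot(q): return R.from_quat([q[1],q[2],q[3],q[0]]).as_matrix()
def ray(c,u,v):
    K=np.array(c["K"]);k=c["k1"]
    p=cv2.undistortPoints(np.array([[[u,v]]],float),K,np.array([k,0,0,0.]))[0,0]
    return rot(c["orientation"])@np.array([p[0],-p[1],-1.])
def pt(c,u,v,z=0):
    d=ray(c,u,v);e=np.array(c["eye"]);return e+d*(z-e[2])/d[2]
def proj(c,P):
    p=rot(c["orientation"]).T@(np.array(P,float)-np.array(c["eye"]))
    x=np.array([p[0]/-p[2],-p[1]/-p[2]]);x=x*(1+c["k1"]*(x@x))
    K=np.array(c["K"]);return K[0,0]*x[0]+K[0,2],K[1,1]*x[1]+K[1,2]
def save(n,img): cv2.imwrite("pics/"+n,cv2.cvtColor(img,cv2.COLOR_RGB2BGR))
E
python3 - <<'E'
from h import *
print(ctrl.get_obs())
import pickle
d={}
for n in("scene","top"):
    c=ctrl.camera(n);save(n+"0.png",c["img"]);d[n]=c
    print(n,c["K"],c["k1"],c["eye"],c["orientation"])
pickle.dump(d,open("c0.pkl","wb"))
E
```

```text
pics
{'time_s': 0.0, 'q': array([-1.35427920e+00,  1.81551561e-01,  1.60798536e+00, -2.78587454e-05,
        1.35381944e+00, -2.06295040e-01]), 'dq': array([ 8.85345633e-05,  9.02542008e-04, -3.33926050e-06,  1.30046732e-03,
       -1.28326488e-03, -1.46427167e-04]), 'joint_efforts': array([-4.08945798e-04, -4.44882202e+01, -3.51331902e+01, -2.93407838e-04,
        9.07807698e-03, -2.84174450e-05]), 'eef_pos': array([ 0.23582758, -0.52381131,  0.23038919]), 'eef_rot': array([-8.81769151e-04,  9.77735824e-01,  2.09837749e-01, -1.81070943e-05]), 'wrist_force': array([ 1.58326133, -0.25843879, -0.0775778 ]), 'torque': array([-0.10941141, -0.00280638,  0.02944828]), 'opening': 1.0001517820852375}
scene [[467.0003115    0.         324.56050711]
 [  0.         467.0003115  196.80907834]
 [  0.           0.           1.        ]] -0.07160939588147514 [ 0.97323349 -0.31981228  0.84085065] [0.87805412 0.27816785 0.12014408 0.37041736]
top [[468.75655233   0.         325.59322988]
 [  0.         468.75655233 194.80608337]
 [  0.           0.           1.        ]] -0.025813420345123975 [0.44933355 0.07335835 1.05832894] [ 0.70899386  0.0555207  -0.0383879  -0.70197687]
```

View pics/top0.png

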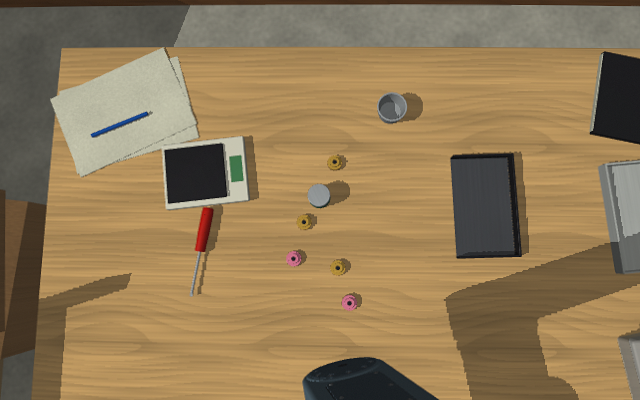

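View pics/scene0.png

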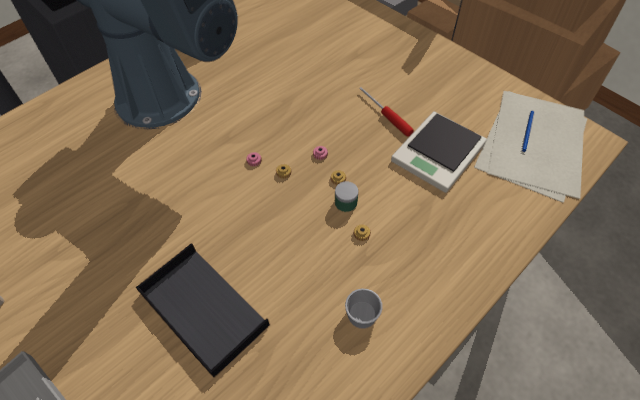

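The top view (up = +x, left = +y) shows brass nuts at about (335,162), (304,222) and (339,267). Pink decoys are at (293,258) and (349,302), the tin at (319,195), and the tray at (451–521, 154–258) with its mouth to the left. Next I'll measure these.

```bash
cat >> h.py <<'E'
def blobs(c,lo,hi,amin=60,roi=None):
    hsv=cv2.cvtColor(c["img"],cv2.COLOR_RGB2HSV);m=cv2.inRange(hsv,np.array(lo),np.array(hi))
    if roi: 
        mm=np.zeros_like(m);a,b,e,f=roi;mm[b:f,a:e]=m[b:f,a:e];m=mm
    m=cv2.morphologyEx(m,cv2.MORPH_CLOSE,np.ones((5,5)))
    n,l,s,ce=cv2.connectedComponentsWithStats(m)
    return [(ce[i],s[i]) for i in range(1,n) if s[i][4]>=amin]
E
python3 - <<'E'
from h import *
import pickle
d=pickle.load(open("c0.pkl","rb"))
c=d["top"];hsv=cv2.cvtColor(c["img"],cv2.COLOR_RGB2HSV)
for p in [(331,166),(304,228),(297,222),(339,274),(250,300),(331,268),(400,250),(320,195)]: print(p,hsv[p[1],p[0]])
for n,c in d.items():
  for lo,hi,nm in [((18,170,60),(32,255,255),'brass'),((145,80,80),(178,255,255),'pink')]:
    for ce,s in blobs(c,lo,hi,40): print(n,nm,s,ce,pt(c,*ce,0.010)[:2].round(4))
c=d["top"]
img=cv2.resize(c["img"][140:320,270:540],None,fx=2.9,fy=2.9,interpolation=cv2.INTER_CUBIC);save("topz.png",img)
E
```

```text
(331, 166) [ 21 174 169]
(304, 228) [ 21 175 176]
(297, 222) [ 21 170 171]
(339, 274) [ 21 174 176]
(250, 300) [ 18 126 184]
(331, 268) [ 21 174 177]
(400, 250) [ 18 127 168]
(320, 195) [ 84   9 149]
scene pink [313 146  14  14 142] [319.73239437 152.23943662] [0.4493 0.1676]
scene pink [247 153  14  13 148] [253.5        158.77027027] [0.356  0.0442]
top brass [328 156  14  14 138] [333.94927536 162.82608696] [0.663  0.0814]
top brass [297 216  14  13 145] [303.55172414 222.06206897] [0.5273 0.1484]
top brass [331 261  14  14 150] [337.26       267.69333333] [0.427 0.072]
top pink [286 251  15  15 178] [293.26966292 258.20224719] [0.4467 0.1698]
top pink [342 295  15  15 180] [348.95555556 302.17777778] [0.3526 0.0457]
```

View pics/topz.png

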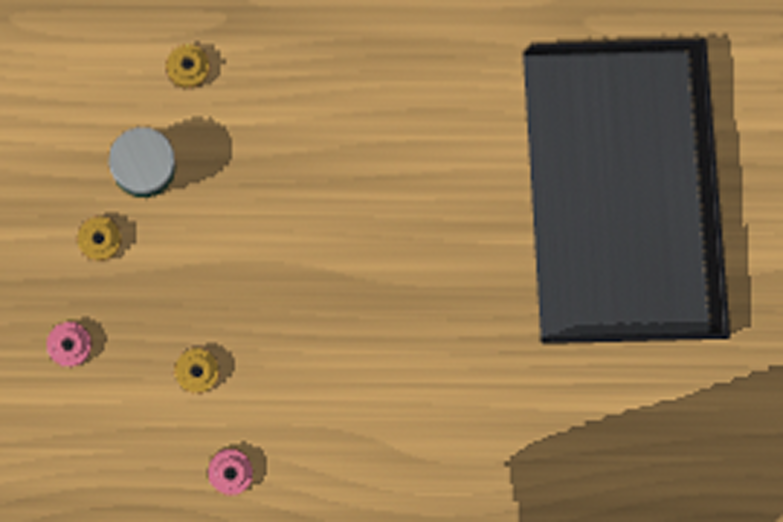

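Run:
```python
from h import *
import pickle
d=pickle.load(open("c0.pkl","rb"));c=d["top"]
f=lambda a,b:(270+(a+.5)/2.9-.5,140+(b+.5)/2.9-.5)
for nm,a,b,z in [('mouth+x floor',526,53,0),('mouth-x floor',543,335,0),('back+x floor',690,53,0),('back-x floor',710,322,0),
 ('mouth+x top out',526,45,.03),('mouth-x topout',542,342,.03),('back+x topout',706,40,.03),('back-x topout',729,338,.03),('tin top',142,160,.045)]:
    print(nm,f(a,b),pt(c,*f(a,b),z)[:2].round(4))
print('cup',pt(c,392,107,.045)[:2]); print('A,B,C bbox', [pt(c,*p,.006)[:2].round(4) for p in [(334.5,162.8),(303.7,222),(337.8,267.7)]])
s=d["scene"]
for nm,P in [('A',(.663,.081,.018)),('B',(.527,.148,.018)),('C',(.427,.072,.018)),('tin',(.582,.115,.045)),]: print(nm,proj(s,P))
for nm,u,v in [('scene tray corner', 138,288),('',191,246),('',268,323),('',215,373)]: print(pt(s,u,v,.03)[:2].round(4))
save("scz.png",cv2.resize(s["img"][130:390,130:400],None,fx=2.2,fy=2.2,interpolation=cv2.INTER_CUBIC))
```

```text
mouth+x floor (451.05172413793105, 157.94827586206895) [ 0.6784 -0.1868]
mouth-x floor (456.91379310344826, 255.18965517241378) [ 0.4573 -0.1947]
back+x floor (507.6034482758621, 157.94827586206895) [ 0.6794 -0.3162]
back-x floor (514.5, 250.70689655172413) [ 0.4684 -0.3233]
mouth+x top out (451.05172413793105, 155.18965517241378) [ 0.6782 -0.1796]
mouth-x topout (456.5689655172414, 257.6034482758621) [ 0.4519 -0.1862]
back+x topout (513.1206896551724, 153.4655172413793) [ 0.6832 -0.3179]
back-x topout (521.051724137931, 256.2241379310345) [ 0.4561 -0.3257]
tin top (318.6379310344828, 194.8448275862069) [0.5845 0.1139]
cup [ 0.78378667 -0.04731074]
A,B,C bbox [array([0.6639, 0.0802]), array([0.5278, 0.1483]), array([0.4269, 0.0708])]
A (np.float64(361.169059474359), np.float64(228.52465656497617))
B (np.float64(337.39560133291195), np.float64(173.44132699194753))
C (np.float64(282.3818951872529), np.float64(167.08785689488917))
tin (np.float64(345.0227356883403), np.float64(188.79010291955876))
[ 0.4635 -0.3237]
[ 0.4589 -0.1973]
[ 0.6871 -0.1891]
[ 0.692  -0.3119]
```

View pics/scz.png

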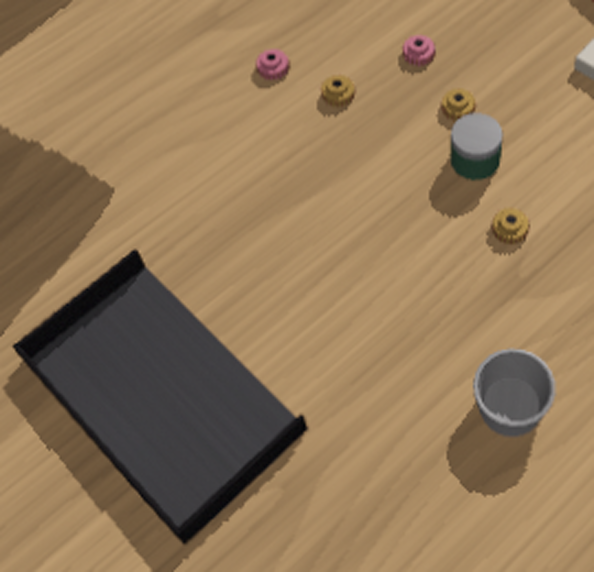

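>>> apply_moves(
  plan=[
    {"translation": [0, 0, 0], "angular": [0, 0, -0.177], "hand": 0.02},
    {"translation": [0, 0, 0], "angular": [0, 0, -0.177], "hand": 0.02},
    {"translation": [0, 0, 0], "angular": [0, 0, -0.177], "hand": 0.02},
    {"translation": [0, 0, 0], "angular": [0, 0, -0.177], "hand": 0.02},
    {"translation": [0, 0, 0], "angular": [0, 0, -0.177], "hand": 0.02},
    {"translation": [0, 0, 0], "angular": [0, 0, -0.177], "hand": 0.02},
    {"translation": [0, 0, 0], "angular": [0, 0, -0.177], "hand": 0.02},
    {"translation": [0, 0, 0], "angular": [0, 0, -0.177], "hand": 0.02},
  ],
)

```text
time_s: 1.1
eef_pos: [0.2359, -0.524, 0.2307]
eef_rot: [-0.0, 0.604, 0.797, 0.0]
wrist_force: [0.1, -0.2, -0.0]
opening: 0.234
```

```bash
cat >> h.py <<'E'
def go(xy,z,dvec=None):
    o=ctrl.get_obs();Rm=rot(o["eef_rot"]);p=o["eef_pos"]
    t=Rm.T@(np.array([xy[0],xy[1],z])-p)
    yaw=np.arctan2(Rm[1,0],Rm[0,0])
    print("t",round(o["time_s"],2),"pos",p.round(4),"yaw",yaw.round(3),"open",round(o["opening"],3),"F",o["wrist_force"].round(1),"tilt",Rm[:,2].round(3))
    print(" shift tool",t.round(4),"len",np.linalg.norm(t).round(3))
    if dvec is not None:
        w=np.arctan2(-dvec[1],-dvec[0]);print(" turn tool z",round(-(w-yaw),3))
E
python3 - <<'E'
from h import *
go((.415,.114),.10,(.264,-.965))
E
```

```text
t 1.1 pos [ 0.2359 -0.524   0.2307] yaw 1.845 open 0.234 F [ 0.1 -0.2 -0. ] tilt [-0.     0.001 -1.   ]
 shift tool [0.5657 0.345  0.1313] len 0.675
 turn tool z 0.007
```

>>> apply_moves(
  plan=[
    {"translation": [0.02, 0.012, 0.0], "angular": [0, 0, 0], "hand": 0.02},
    {"translation": [0.04, 0.024, 0.005], "angular": [0, 0, 0], "hand": 0.02},
    {"translation": [0.045, 0.027, 0.01], "angular": [0, 0, 0], "hand": 0.02},
    {"translation": [0.045, 0.027, 0.01], "angular": [0, 0, 0], "hand": 0.02},
    {"translation": [0.045, 0.027, 0.01], "angular": [0, 0, 0], "hand": 0.02},
    {"translation": [0.045, 0.027, 0.01], "angular": [0, 0, 0], "hand": 0.02},
    {"translation": [0.045, 0.027, 0.01], "angular": [0, 0, 0], "hand": 0.02},
    {"translation": [0.045, 0.027, 0.01], "angular": [0, 0, 0], "hand": 0.02},
    {"translation": [0.045, 0.027, 0.01], "angular": [0, 0, 0], "hand": 0.02},
    {"translation": [0.045, 0.027, 0.01], "angular": [0, 0, 0], "hand": 0.02},
  ],
)

```text
time_s: 2.35
eef_pos: [0.3678, -0.051, 0.146]
eef_rot: [0.0, 0.606, 0.795, 0.0]
wrist_force: [0.6, -0.8, -0.3]
opening: 0.236
```

>>> apply_moves(
  plan=[
    {"translation": [0.045, 0.027, 0.01], "angular": [0, 0, 0], "hand": 0.02},
    {"translation": [0.045, 0.027, 0.01], "angular": [0, 0, 0], "hand": 0.02},
    {"translation": [0.035, 0.022, 0.01], "angular": [0, 0, 0], "hand": 0.02},
    {"translation": [0.02, 0.015, 0.01], "angular": [0, 0, 0], "hand": 0.02},
    {"translation": [0, 0, 0], "angular": [0, 0, 0], "hand": 0.02},
  ],
)

```text
time_s: 2.98
eef_pos: [0.4163, 0.1125, 0.1053]
eef_rot: [-0.001, 0.605, 0.796, -0.001]
wrist_force: [0.1, 0.5, 0.7]
opening: 0.233
```

Run:
```python
from h import *
c=ctrl.camera("wrist");save("w1.png",c["img"])
go((.415,.114),.005,(.264,-.965))
```

```text
t 3.02 pos [0.4164 0.1116 0.1057] yaw 1.841 open 0.236 F [ 0.4 -0.5  0.5] tilt [-0.002 -0.    -1.   ]
 shift tool [ 0.0026 -0.0005  0.1007] len 0.101
 turn tool z 0.003
```

View pics/w1.png

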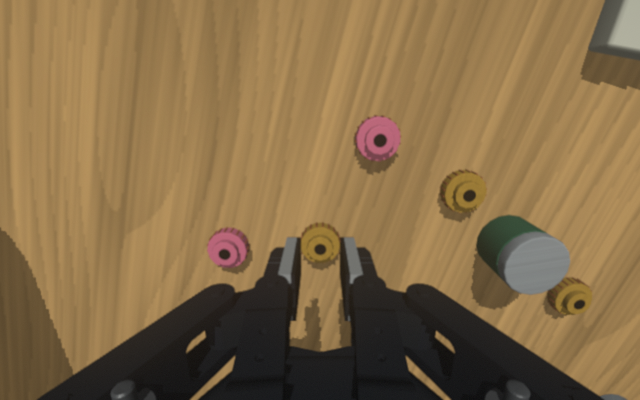

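The wrist view shows the first nut centred between the fingertips at (320,245), and the pink nuts well clear at (228,250) and (378,138). Next I'll descend behind it.

>>> apply_moves(
  plan=[
    {"translation": [0.002, 0, 0.02], "angular": [0, 0, 0], "hand": 0.02},
    {"translation": [0, 0, 0.03], "angular": [0, 0, 0], "hand": 0.02},
    {"translation": [0, 0, 0.025], "angular": [0, 0, 0], "hand": 0.02},
    {"translation": [0, 0, 0.015], "angular": [0, 0, 0], "hand": 0.02},
    {"translation": [0, 0, 0.01], "angular": [0, 0, 0], "hand": 0.02},
    {"translation": [0, 0, 0], "angular": [0, 0, 0], "hand": 0.02},
  ],
)

```text
time_s: 3.78
eef_pos: [0.4164, 0.1129, 0.0062]
eef_rot: [-0.0, 0.606, 0.795, -0.0]
wrist_force: [-0.4, 0.4, -0.7]
opening: 0.23
```

Run:
```python
from h import *
c=ctrl.camera("scene");save("s2.png",cv2.resize(c["img"][60:260,180:420],None,fx=3,fy=3,interpolation=cv2.INTER_CUBIC))
go((.512-.0247*.264,-.24+.0247*.965),.005,(.264,-.965))
```

```text
t 3.83 pos [0.4169 0.113  0.0066] yaw 1.839 open 0.237 F [ 0.   0.4 -0.6] tilt [ 0. -0. -1.]
 shift tool [-0.3409 -0.0016  0.0016] len 0.341
 turn tool z 0.001
```

View pics/s2.png

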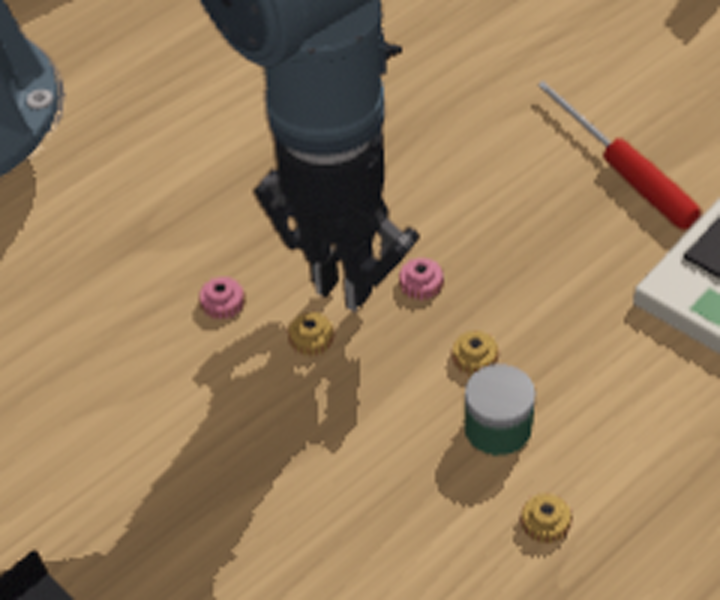

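The fingertips straddle the line just behind the nut, clear of both pink nuts. I'll lower 2 mm and start the push gently.

>>> apply_moves(
  plan=[
    {"translation": [-0.004, 0, 0.0025], "angular": [0, 0, 0], "hand": 0.02},
    {"translation": [-0.006, 0, 0], "angular": [0, 0, 0], "hand": 0.02},
    {"translation": [-0.006, 0, 0], "angular": [0, 0, 0], "hand": 0.02},
    {"translation": [-0.006, 0, 0], "angular": [0, 0, 0], "hand": 0.02},
    {"translation": [-0.006, 0, 0], "angular": [0, 0, 0], "hand": 0.02},
    {"translation": [-0.008, 0, 0], "angular": [0, 0, 0], "hand": 0.02},
    {"translation": [-0.008, 0, 0], "angular": [0, 0, 0], "hand": 0.02},
    {"translation": [-0.008, 0, 0], "angular": [0, 0, 0], "hand": 0.02},
    {"translation": [-0.006, 0, 0], "angular": [0, 0, 0], "hand": 0.02},
  ],
)

```text
time_s: 4.95
eef_pos: [0.4321, 0.0567, 0.0038]
eef_rot: [0.0, 0.606, 0.795, 0.0]
wrist_force: [0.2, 0.8, -0.1]
opening: 0.234
```

Run:
```python
from h import *
c=ctrl.camera("scene");save("s3.png",cv2.resize(c["img"][60:260,180:420],None,fx=3,fy=3,interpolation=cv2.INTER_CUBIC))
go((.512-.0247*.264,-.24+.0247*.965),.004,(.264,-.965))
```

```text
t 5.0 pos [0.4324 0.0563 0.0039] yaw 1.838 open 0.236 F [ 0.2 -0.4  0.4] tilt [ 0. -0. -1.]
 shift tool [-0.2821 -0.0016 -0.    ] len 0.282
 turn tool z 0.001
```

View pics/s3.png

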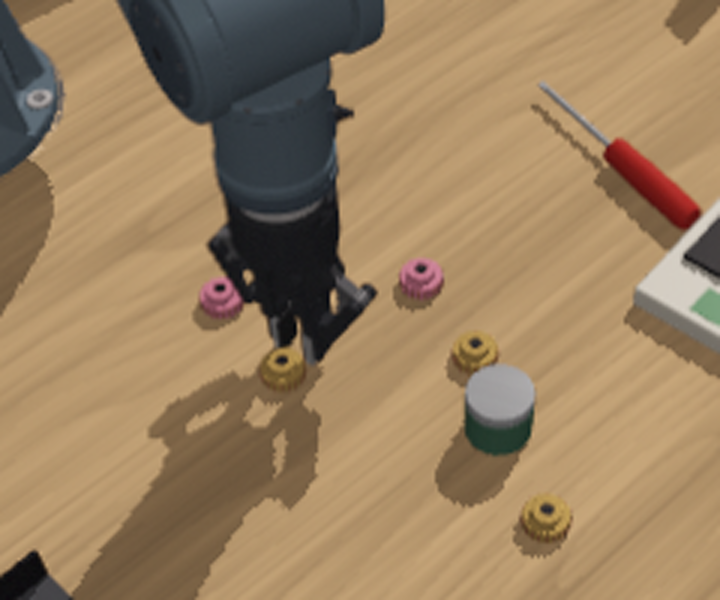

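The nut is cradled and moved with the fingers; nothing else moved. I'll keep pushing.

>>> apply_moves(
  plan=[
    {"translation": [-0.006, 0, 0], "angular": [0, 0, 0], "hand": 0.02},
    {"translation": [-0.008, 0, 0], "angular": [0, 0, 0], "hand": 0.02},
    {"translation": [-0.01, 0, 0], "angular": [0, 0, 0], "hand": 0.02},
    {"translation": [-0.01, 0, 0], "angular": [0, 0, 0], "hand": 0.02},
    {"translation": [-0.01, 0, 0], "angular": [0, 0, 0], "hand": 0.02},
    {"translation": [-0.01, 0, 0], "angular": [0, 0, 0], "hand": 0.02},
    {"translation": [-0.01, 0, 0], "angular": [0, 0, 0], "hand": 0.02},
    {"translation": [-0.01, 0, 0], "angular": [0, 0, 0], "hand": 0.02},
    {"translation": [-0.01, 0, 0], "angular": [0, 0, 0], "hand": 0.02},
    {"translation": [-0.01, 0, 0], "angular": [0, 0, 0], "hand": 0.02},
  ],
)

```text
time_s: 6.25
eef_pos: [0.457, -0.034, 0.0038]
eef_rot: [-0.0, 0.606, 0.795, -0.0]
wrist_force: [-0.4, 0.2, 0.7]
opening: 0.236
```

>>> apply_moves(
  plan=[
    {"translation": [-0.01, 0, 0], "angular": [0, 0, 0], "hand": 0.02},
    {"translation": [-0.01, 0, 0], "angular": [0, 0, 0], "hand": 0.02},
    {"translation": [-0.01, 0, 0], "angular": [0, 0, 0], "hand": 0.02},
    {"translation": [-0.01, 0, 0], "angular": [0, 0, 0], "hand": 0.02},
    {"translation": [-0.01, 0, 0], "angular": [0, 0, 0], "hand": 0.02},
    {"translation": [-0.01, 0, 0], "angular": [0, 0, 0], "hand": 0.02},
    {"translation": [-0.01, 0, 0], "angular": [0, 0, 0], "hand": 0.02},
    {"translation": [-0.01, 0, 0], "angular": [0, 0, 0], "hand": 0.02},
    {"translation": [-0.008, 0, 0], "angular": [0, 0, 0], "hand": 0.02},
    {"translation": [-0.006, 0, 0], "angular": [0, 0, 0], "hand": 0.02},
  ],
)

```text
time_s: 7.5
eef_pos: [0.4818, -0.1245, 0.0038]
eef_rot: [-0.0, 0.606, 0.795, 0.0]
wrist_force: [-0.2, 0.6, 0.0]
opening: 0.23
```

Run:
```python
from h import *
c=ctrl.camera("scene");save("s4.png",cv2.resize(c["img"][130:390,100:400],None,fx=2.2,fy=2.2,interpolation=cv2.INTER_CUBIC))
go((.512-.0247*.264,-.24+.0247*.965),.004,(.264,-.965))
```

```text
t 7.55 pos [ 0.4822 -0.1251  0.0039] yaw 1.838 open 0.236 F [-0.6  0.2 -0.2] tilt [ 0.001 -0.    -1.   ]
 shift tool [-0.094  -0.0016 -0.    ] len 0.094
 turn tool z 0.001
```

View pics/s4.png

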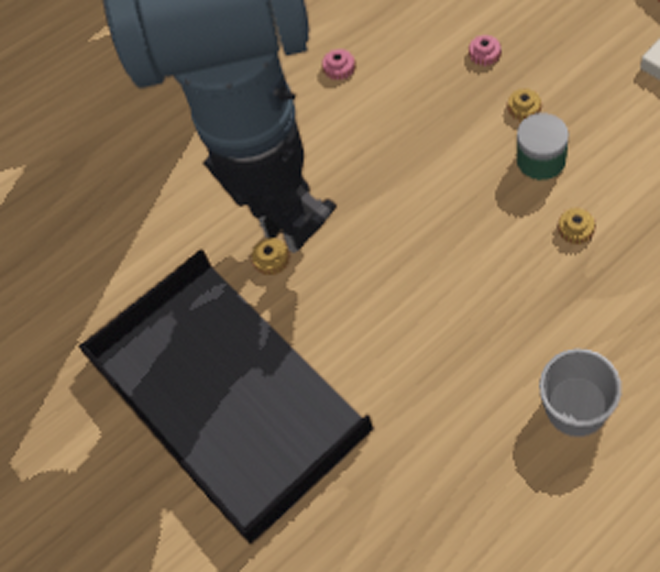

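The nut stays in the cradle, about to enter the mouth clear of the −x wall end.

>>> apply_moves(
  plan=[
    {"translation": [-0.008, 0, 0], "angular": [0, 0, 0], "hand": 0.02},
    {"translation": [-0.01, 0, 0], "angular": [0, 0, 0], "hand": 0.02},
    {"translation": [-0.012, 0, 0], "angular": [0, 0, 0], "hand": 0.02},
    {"translation": [-0.012, 0, 0], "angular": [0, 0, 0], "hand": 0.02},
    {"translation": [-0.012, 0, 0], "angular": [0, 0, 0], "hand": 0.02},
    {"translation": [-0.012, 0, 0], "angular": [0, 0, 0], "hand": 0.02},
    {"translation": [-0.012, 0, 0], "angular": [0, 0, 0], "hand": 0.02},
    {"translation": [-0.01, 0, 0], "angular": [0, 0, 0], "hand": 0.02},
    {"translation": [-0.006, 0, 0], "angular": [0, 0, 0], "hand": 0.02},
    {"translation": [-0.004, 0, 0], "angular": [0, 0, 0], "hand": 0.02},
  ],
)

```text
time_s: 8.8
eef_pos: [0.5077, -0.2187, 0.0037]
eef_rot: [-0.0, 0.606, 0.795, 0.0]
wrist_force: [-0.4, 1.0, 0.1]
opening: 0.234
```

>>> apply_moves(
  plan=[
    {"translation": [0.006, 0, 0], "angular": [0, 0, 0], "hand": 0.02},
    {"translation": [0.02, 0, 0], "angular": [0, 0, 0], "hand": 0.02},
    {"translation": [0.02, 0, -0.01], "angular": [0, 0, 0], "hand": 0.02},
    {"translation": [0.03, 0, -0.03], "angular": [0, 0, 0], "hand": 0.02},
    {"translation": [0.03, 0, -0.04], "angular": [0, 0, 0], "hand": 0.02},
    {"translation": [0.03, 0, -0.03], "angular": [0, 0, 0], "hand": 0.02},
  ],
)

```text
time_s: 9.55
eef_pos: [0.4707, -0.085, 0.1149]
eef_rot: [0.0, 0.606, 0.796, 0.0]
wrist_force: [0.3, -0.1, -0.1]
opening: 0.236
```

Run:
```python
from h import *
c=ctrl.camera("top");save("t5.png",c["img"])
for ce,s in blobs(c,(18,165,50),(32,255,255),40,(280,140,530,330)): print(s,ce,pt(c,*ce,0.010)[:2].round(4))
d=np.array([-.012,-1]);d/=np.linalg.norm(d)
go((.664,.122),.11,(-.085,-.996))
go((.528,.190),.11,(-.1,-.995))
```

```text
[328 156  14  14 155] [334.31612903 162.53548387] [0.6637 0.0806]
[297 215  14  14 159] [303.64150943 221.79874214] [0.5279 0.1482]
t 9.6 pos [ 0.4714 -0.0827  0.1179] yaw 1.841 open 0.232 F [2.3 3.5 2.2] tilt [ 0.003  0.    -1.   ]
 shift tool [0.1458 0.2403 0.0086] len 0.281
 turn tool z 0.356
t 9.6 pos [ 0.4714 -0.0827  0.1179] yaw 1.841 open 0.232 F [2.3 3.5 2.2] tilt [ 0.003  0.    -1.   ]
 shift tool [0.2477 0.1274 0.0082] len 0.279
 turn tool z 0.371
```

View pics/t5.png

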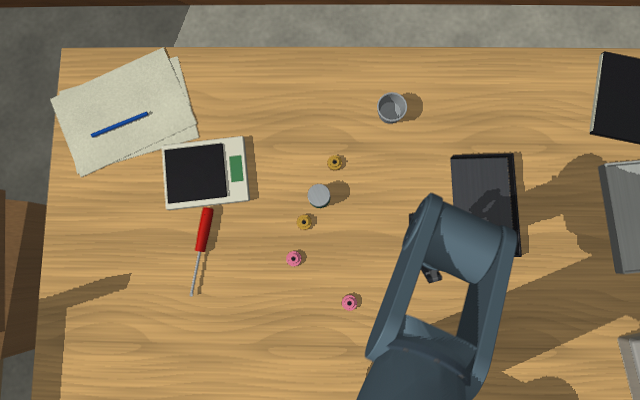

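Both remaining nuts and the tin have not moved. The next nut passes close to the tin, so before going on I'll check how far the finger links splay at tin height.

Run:
```python
from h import *
import pickle
c=ctrl.camera("scene");o=ctrl.get_obs();pickle.dump((c,o),open("k.pkl","wb"))
u,v=proj(c,o["eef_pos"]);print(u,v)
a,b=int(u)-70,int(v)-110
save("k.png",cv2.resize(c["img"][max(b,0):b+140,a:a+140],None,fx=4.2,fy=4.2,interpolation=cv2.INTER_CUBIC));print(a,max(b,0))
```

```text
232.5138465061534 192.33472212164796
162 82
```

View pics/k.png

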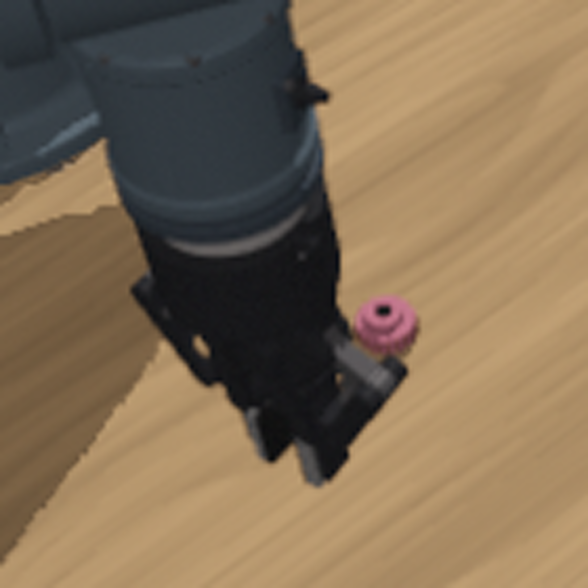

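Run:
```python
from h import *
import pickle
c,o=pickle.load(open("k.pkl","rb"));Rm=rot(o["eef_rot"]);p=o["eef_pos"];e=np.array(c["eye"])
for nm,a,b in [('knuckle out',405,370),('knuckle low',395,385),('knuckle topR',340,325),('left knuckle',135,290),('tip R',318,485),('tip L',270,460),('leftlow',207,383),('tipR out',345,455)]:
    r=ray(c,162+a/4.2,82+b/4.2)
    for xo in (-.011,.0,.011):
        n=Rm[:,0];t=((p+n*xo-e)@n)/(r@n);q=Rm.T@(e+r*t-p);print(nm,xo,'lat',q[1].round(4),'height above tip',(-q[2]).round(4))
```

```text
knuckle out -0.011 lat 0.0886 height above tip 0.135
knuckle out 0.0 lat 0.0782 height above tip 0.1166
knuckle out 0.011 lat 0.0677 height above tip 0.0983
knuckle low -0.011 lat 0.0818 height above tip 0.1214
knuckle low 0.0 lat 0.0712 height above tip 0.1026
knuckle low 0.011 lat 0.0605 height above tip 0.0838
knuckle topR -0.011 lat 0.0594 height above tip 0.1446
knuckle topR 0.0 lat 0.0481 height above tip 0.1265
knuckle topR 0.011 lat 0.0367 height above tip 0.1084
left knuckle -0.011 lat -0.0566 height above tip 0.0991
left knuckle 0.0 lat -0.0716 height above tip 0.0796
left knuckle 0.011 lat -0.0866 height above tip 0.0601
tip R -0.011 lat 0.023 height above tip 0.0126
tip R 0.0 lat 0.0105 height above tip -0.0096
tip R 0.011 lat -0.002 height above tip -0.0318
tip L -0.011 lat -0.0037 height above tip 0.0131
tip L 0.0 lat -0.017 height above tip -0.009
tip L 0.011 lat -0.0304 height above tip -0.0312
leftlow -0.011 lat -0.0296 height above tip 0.0526
leftlow 0.0 lat -0.0438 height above tip 0.0317
leftlow 0.011 lat -0.0579 height above tip 0.0107
tipR out -0.011 lat 0.0447 height above tip 0.0499
tipR out 0.0 lat 0.0329 height above tip 0.0289
tipR out 0.011 lat 0.0211 height above tip 0.0078
```

The estimate is rough, but the links do splay to about ±40 mm around tin height. That makes a straddling push past the tin too tight for the nut beside it. I'll do the far nut now, with ~20 mm of clearance. For the near one I'll turn the tool 90° so it is narrow while it passes the tin.

>>> apply_moves(
  plan=[
    {"translation": [0, 0, 0], "angular": [0, 0, 0.178], "hand": 0.02},
    {"translation": [0, 0, 0], "angular": [0, 0, 0.178], "hand": 0.02},
    {"translation": [0, 0, 0], "angular": [0, 0, 0], "hand": 0.02},
  ],
)

```text
time_s: 10.02
eef_pos: [0.4708, -0.0868, 0.1128]
eef_rot: [-0.001, 0.737, 0.676, -0.0]
wrist_force: [0.6, 0.0, -0.5]
opening: 0.234
```

Run:
```python
from h import *
go((.6677,.125),.10,(-.084,-.996))
```

```text
t 10.03 pos [ 0.4708 -0.0868  0.1128] yaw 1.485 open 0.234 F [ 0.6  0.  -0.5] tilt [-0.001  0.    -1.   ]
 shift tool [0.2279 0.178  0.0127] len 0.289
 turn tool z -0.002
```

>>> apply_moves(
  plan=[
    {"translation": [0.01, 0.02, 0], "angular": [0, 0, 0], "hand": 0.02},
    {"translation": [0.02, 0.033, 0], "angular": [0, 0, 0], "hand": 0.02},
    {"translation": [0.03, 0.035, 0], "angular": [0, 0, 0], "hand": 0.02},
    {"translation": [0.035, 0.03, 0], "angular": [0, 0, 0], "hand": 0.02},
    {"translation": [0.04, 0.03, 0], "angular": [0, 0, 0], "hand": 0.02},
    {"translation": [0.04, 0.02, 0], "angular": [0, 0, 0], "hand": 0.02},
    {"translation": [0.033, 0.01, 0.003], "angular": [0, 0, 0], "hand": 0.02},
    {"translation": [0.02, 0, 0.01], "angular": [0, 0, 0], "hand": 0.02},
    {"translation": [0, 0, 0], "angular": [0, 0, 0], "hand": 0.02},
  ],
)

```text
time_s: 11.15
eef_pos: [0.667, 0.1252, 0.0984]
eef_rot: [-0.001, 0.736, 0.677, -0.002]
wrist_force: [-0.4, -0.4, -0.0]
opening: 0.234
```

Run:
```python
from h import *
c=ctrl.camera("wrist");save("w6.png",c["img"])
for ce,s in blobs(c,(18,165,50),(32,255,255),150,(0,0,640,300)): print(s,ce,pt(c,*ce,0.010)[:2].round(4))
go((.6677,.125),.004,(-.084,-.996))
```

```text
[121 165  39  40 759] [138.1198946  181.84321476] [0.5262 0.1502]
[303 233  37  35 809] [321.0407911  248.82571075] [0.6639 0.0806]
t 11.2 pos [0.6675 0.124  0.0992] yaw 1.485 open 0.233 F [ 0.1 -0.8  0. ] tilt [-0.003 -0.    -1.   ]
 shift tool [0.0011 0.0004 0.0952] len 0.095
 turn tool z -0.002
```

View pics/w6.png

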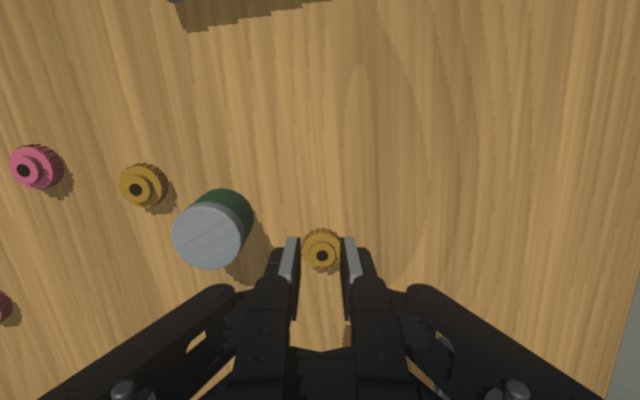

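The wrist view puts the far nut centred at (321,249), i.e. (0.664,0.081), matching the top view. The tin at (212,230) is clear of the fingers. Descend and push.

>>> apply_moves(
  plan=[
    {"translation": [0, 0, 0.02], "angular": [0, 0, 0], "hand": 0.02},
    {"translation": [0, 0, 0.03], "angular": [0, 0, 0], "hand": 0.02},
    {"translation": [0, 0, 0.025], "angular": [0, 0, 0], "hand": 0.02},
    {"translation": [0, 0, 0.014], "angular": [0, 0, 0], "hand": 0.02},
    {"translation": [0, 0, 0.006], "angular": [0, 0, 0], "hand": 0.02},
    {"translation": [0, 0, 0], "angular": [0, 0, 0], "hand": 0.02},
    {"translation": [-0.006, 0, 0], "angular": [0, 0, 0], "hand": 0.02},
    {"translation": [-0.006, 0, 0], "angular": [0, 0, 0], "hand": 0.02},
    {"translation": [-0.006, 0, 0], "angular": [0, 0, 0], "hand": 0.02},
    {"translation": [-0.006, 0, 0], "angular": [0, 0, 0], "hand": 0.02},
  ],
)

```text
time_s: 12.45
eef_pos: [0.667, 0.0998, 0.0061]
eef_rot: [0.0, 0.738, 0.675, 0.0]
wrist_force: [0.1, 0.1, 0.4]
opening: 0.231
```

>>> apply_moves(
  plan=[
    {"translation": [-0.008, 0, 0], "angular": [0, 0, 0], "hand": 0.02},
    {"translation": [-0.008, 0, 0], "angular": [0, 0, 0], "hand": 0.02},
    {"translation": [-0.01, 0, 0], "angular": [0, 0, 0], "hand": 0.02},
    {"translation": [-0.01, 0, 0], "angular": [0, 0, 0], "hand": 0.02},
    {"translation": [-0.01, 0, 0], "angular": [0, 0, 0], "hand": 0.02},
    {"translation": [-0.01, 0, 0], "angular": [0, 0, 0], "hand": 0.02},
    {"translation": [-0.01, 0, 0], "angular": [0, 0, 0], "hand": 0.02},
    {"translation": [-0.01, 0, 0], "angular": [0, 0, 0], "hand": 0.02},
    {"translation": [-0.008, 0, 0], "angular": [0, 0, 0], "hand": 0.02},
    {"translation": [-0.006, 0, 0], "angular": [0, 0, 0], "hand": 0.02},
  ],
)

```text
time_s: 13.7
eef_pos: [0.6589, 0.01, 0.0058]
eef_rot: [-0.0, 0.738, 0.675, 0.0]
wrist_force: [-0.7, 0.5, 0.1]
opening: 0.232
```

Run:
```python
from h import *
c=ctrl.camera("scene");save("s7.png",cv2.resize(c["img"][130:390,100:400],None,fx=2.2,fy=2.2,interpolation=cv2.INTER_CUBIC))
go((.637+.0021,-.245+.0247),.004,(-.084,-.996))
```

```text
t 13.75 pos [0.6589 0.0093 0.0058] yaw 1.482 open 0.235 F [ 0.2 -0.5 -0.5] tilt [-0. -0. -1.]
 shift tool [-0.2305  0.0006  0.0019] len 0.23
 turn tool z -0.004
```

View pics/s7.png

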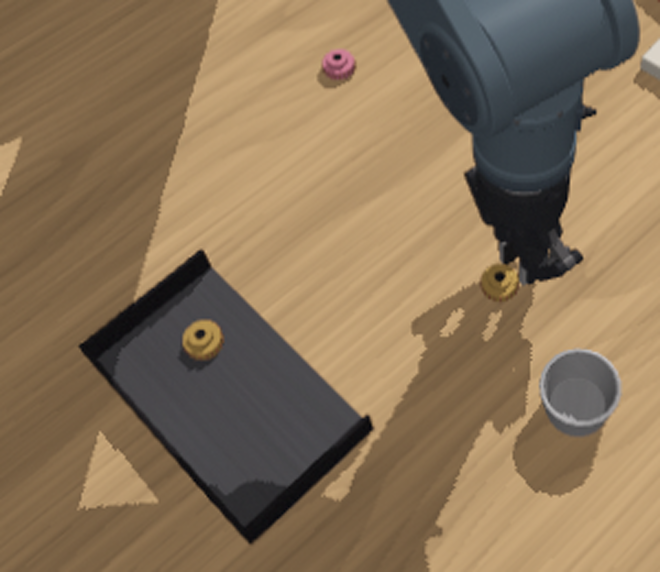

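The first nut lies well inside the tray at (203,340) in the crop. The second is cradled at (500,282), clear of the cup. 0.23 m to go, so I'll continue.

>>> apply_moves(
  plan=[
    {"translation": [-0.006, 0, 0.001], "angular": [0, 0, 0], "hand": 0.02},
    {"translation": [-0.008, 0, 0], "angular": [0, 0, 0], "hand": 0.02},
    {"translation": [-0.01, 0, 0], "angular": [0, 0, 0], "hand": 0.02},
    {"translation": [-0.01, 0, 0], "angular": [0, 0, 0], "hand": 0.02},
    {"translation": [-0.01, 0, 0], "angular": [0, 0, 0], "hand": 0.02},
    {"translation": [-0.01, 0, 0], "angular": [0, 0, 0], "hand": 0.02},
    {"translation": [-0.01, 0, 0], "angular": [0, 0, 0], "hand": 0.02},
    {"translation": [-0.01, 0, 0], "angular": [0, 0, 0], "hand": 0.02},
    {"translation": [-0.01, 0, 0], "angular": [0, 0, 0], "hand": 0.02},
    {"translation": [-0.01, 0, 0], "angular": [0, 0, 0], "hand": 0.02},
  ],
)

```text
time_s: 15.0
eef_pos: [0.6506, -0.0837, 0.0048]
eef_rot: [-0.0, 0.738, 0.675, -0.0]
wrist_force: [0.5, 0.2, -0.2]
opening: 0.232
```

>>> apply_moves(
  plan=[
    {"translation": [-0.01, 0, 0], "angular": [0, 0, 0], "hand": 0.02},
    {"translation": [-0.01, 0, 0], "angular": [0, 0, 0], "hand": 0.02},
    {"translation": [-0.01, 0, 0], "angular": [0, 0, 0], "hand": 0.02},
    {"translation": [-0.01, 0, 0], "angular": [0, 0, 0], "hand": 0.02},
    {"translation": [-0.01, 0, 0], "angular": [0, 0, 0], "hand": 0.02},
    {"translation": [-0.008, 0, 0], "angular": [0, 0, 0], "hand": 0.02},
    {"translation": [-0.006, 0, 0], "angular": [0, 0, 0], "hand": 0.02},
  ],
)

```text
time_s: 15.88
eef_pos: [0.645, -0.1474, 0.0048]
eef_rot: [-0.0, 0.738, 0.675, -0.0]
wrist_force: [0.2, 0.1, 0.7]
opening: 0.233
```

Run:
```python
from h import *
c=ctrl.camera("scene");save("s8.png",cv2.resize(c["img"][130:390,100:400],None,fx=2.2,fy=2.2,interpolation=cv2.INTER_CUBIC))
go((.637+.0021,-.245+.0247),.004,(-.084,-.996))
```

```text
t 15.93 pos [ 0.645  -0.1481  0.0048] yaw 1.482 open 0.233 F [ 0.2 -1.   0.9] tilt [ 0. -0. -1.]
 shift tool [-0.0725  0.0005  0.0009] len 0.072
 turn tool z -0.004
```

View pics/s8.png

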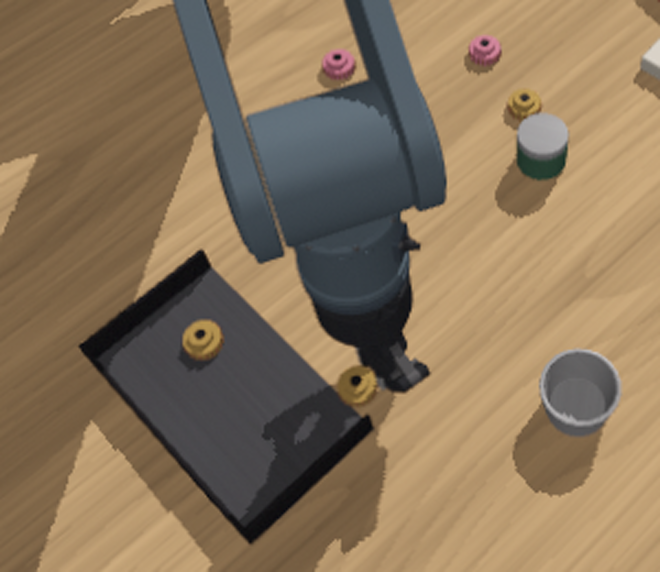

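The nut is entering the mouth. I'll add a small bias away from the +x wall over the last 70 mm.

>>> apply_moves(
  plan=[
    {"translation": [-0.006, -0.001, 0], "angular": [0, 0, 0], "hand": 0.02},
    {"translation": [-0.008, -0.001, 0], "angular": [0, 0, 0], "hand": 0.02},
    {"translation": [-0.01, -0.001, 0], "angular": [0, 0, 0], "hand": 0.02},
    {"translation": [-0.01, -0.001, 0], "angular": [0, 0, 0], "hand": 0.02},
    {"translation": [-0.01, -0.001, 0], "angular": [0, 0, 0], "hand": 0.02},
    {"translation": [-0.01, -0.001, 0], "angular": [0, 0, 0], "hand": 0.02},
    {"translation": [-0.008, 0, 0], "angular": [0, 0, 0], "hand": 0.02},
    {"translation": [-0.006, 0, 0], "angular": [0, 0, 0], "hand": 0.02},
    {"translation": [-0.004, 0, 0], "angular": [0, 0, 0], "hand": 0.02},
  ],
)

```text
time_s: 17.05
eef_pos: [0.6328, -0.2184, 0.0048]
eef_rot: [-0.0, 0.738, 0.675, 0.0]
wrist_force: [0.2, 0.4, 0.6]
opening: 0.234
```

>>> apply_moves(
  plan=[
    {"translation": [0.006, 0, 0], "angular": [0, 0, 0], "hand": 0.02},
    {"translation": [0.02, 0, 0], "angular": [0, 0, 0], "hand": 0.02},
    {"translation": [0.02, 0, -0.01], "angular": [0, 0, 0], "hand": 0.02},
    {"translation": [0.03, 0, -0.03], "angular": [0, 0, 0], "hand": 0.02},
    {"translation": [0.03, 0, -0.04], "angular": [0, 0, 0.18], "hand": 0.01},
    {"translation": [0, 0, -0.02], "angular": [0, 0, 0.18], "hand": 0},
    {"translation": [0, 0, 0], "angular": [0, 0, 0.18], "hand": 0},
    {"translation": [0, 0, 0], "angular": [0, 0, 0.18], "hand": 0},
    {"translation": [0, 0, 0], "angular": [0, 0, 0.18], "hand": 0},
    {"translation": [0, 0, 0], "angular": [0, 0, 0.18], "hand": 0},
  ],
)

```text
time_s: 18.3
eef_pos: [0.6422, -0.1104, 0.1056]
eef_rot: [0.0, 0.98, 0.198, 0.0]
wrist_force: [0.3, -1.0, -0.6]
opening: -0.002
```

>>> apply_moves(
  plan=[
    {"translation": [0, 0, 0], "angular": [0, 0, 0.18], "hand": 0},
    {"translation": [0, 0, 0], "angular": [0, 0, 0.18], "hand": 0},
    {"translation": [0, 0, 0], "angular": [0, 0, 0.15], "hand": 0},
    {"translation": [0, 0, 0], "angular": [0, 0, 0], "hand": 0},
  ],
)

```text
time_s: 18.8
eef_pos: [0.6423, -0.1108, 0.1055]
eef_rot: [0.0, 0.999, -0.052, 0.0]
wrist_force: [0.2, -0.3, 0.0]
opening: 0.003
```

Run:
```python
from h import *
c=ctrl.camera("scene");save("s9.png",cv2.resize(c["img"][130:390,100:400],None,fx=2.2,fy=2.2,interpolation=cv2.INTER_CUBIC))
go((.531,.205),.11)
print("want yaw -0.1")
```

```text
t 18.85 pos [ 0.6422 -0.1111  0.1054] yaw -0.103 open -0.001 F [-1.  -0.8  0.1] tilt [ 0. -0. -1.]
 shift tool [-0.1431 -0.303  -0.0047] len 0.335
want yaw -0.1
```

View pics/s9.png

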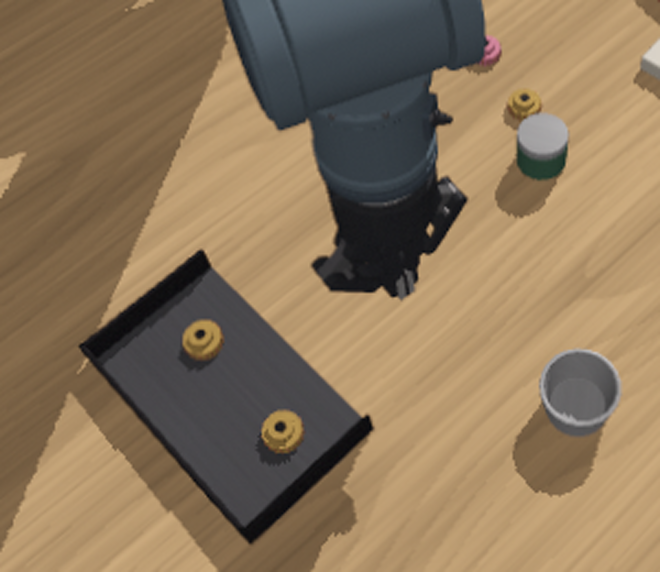

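Two nuts are in, at (203,340) and (282,432) in the crop. Now I'll bring the shut, narrow tool behind the third.

>>> apply_moves(
  plan=[
    {"translation": [-0.01, -0.02, 0], "angular": [0, 0, 0], "hand": 0},
    {"translation": [-0.018, -0.04, 0], "angular": [0, 0, 0], "hand": 0},
    {"translation": [-0.021, -0.045, 0], "angular": [0, 0, 0], "hand": 0},
    {"translation": [-0.021, -0.045, 0], "angular": [0, 0, 0], "hand": 0},
    {"translation": [-0.021, -0.045, 0], "angular": [0, 0, 0], "hand": 0},
    {"translation": [-0.02, -0.045, 0], "angular": [0, 0, 0], "hand": 0},
    {"translation": [-0.018, -0.04, 0], "angular": [0, 0, 0], "hand": 0},
    {"translation": [-0.012, -0.021, 0.01], "angular": [0, 0, 0], "hand": 0},
    {"translation": [0, 0, 0.02], "angular": [0, 0, 0], "hand": 0},
    {"translation": [0, 0, 0], "angular": [0, 0, 0], "hand": 0},
  ],
)

```text
time_s: 20.1
eef_pos: [0.5315, 0.203, 0.0734]
eef_rot: [0.0, 0.999, -0.052, -0.002]
wrist_force: [0.4, 0.0, 0.1]
opening: -0.0
```

Run:
```python
from h import *
c=ctrl.camera("scene");save("s10.png",cv2.resize(c["img"][30:230,220:460],None,fx=3,fy=3,interpolation=cv2.INTER_CUBIC))
go((.533,.203),.005)
c=ctrl.camera("wrist");save("w10.png",c["img"])
for ce,s in blobs(c,(18,165,50),(32,255,255),150,(0,0,640,400)): print(s,ce,pt(c,*ce,0.010)[:2].round(4))
```

```text
t 20.15 pos [0.5327 0.2026 0.0745] yaw -0.105 open -0.002 F [ 0.  -0.2  0.8] tilt [-0.002 -0.    -1.   ]
 shift tool [ 0.0004 -0.0004  0.0695] len 0.069
[377 192  42  37 666] [394.18168168 212.9984985 ] [0.5243 0.1493]
```

View pics/s10.png

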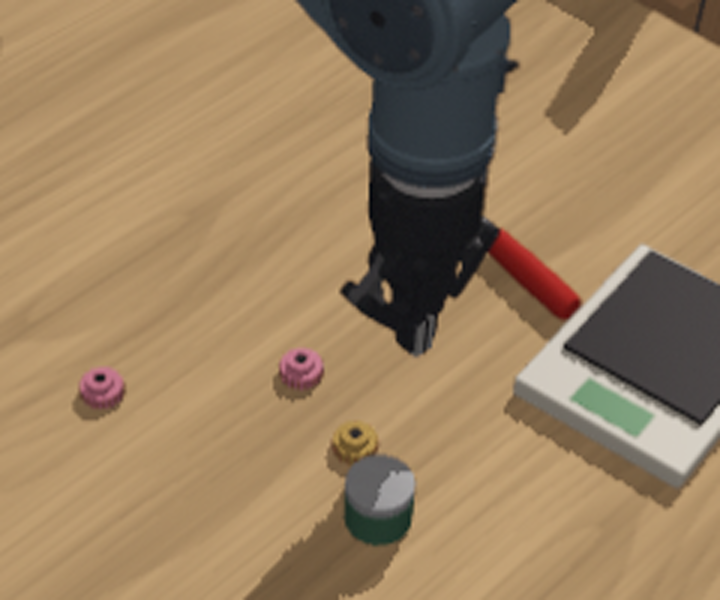

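View pics/w10.png

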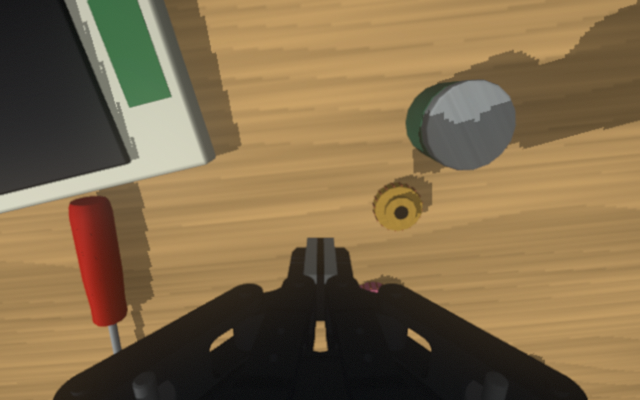

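The wrist view shows the nut ahead at (398,207), the tin beyond it to the side, and the scale and driver clear. Its line matches the tool heading. Descend and push past the tin.

>>> apply_moves(
  plan=[
    {"translation": [0, 0, 0.02], "angular": [0, 0, 0], "hand": 0},
    {"translation": [0, 0, 0.025], "angular": [0, 0, 0], "hand": 0},
    {"translation": [0, 0, 0.015], "angular": [0, 0, 0], "hand": 0},
    {"translation": [0, 0, 0.009], "angular": [0, 0, 0], "hand": 0},
    {"translation": [0, 0.004, 0], "angular": [0, 0, 0], "hand": 0},
    {"translation": [0, 0.006, 0], "angular": [0, 0, 0], "hand": 0},
    {"translation": [0, 0.006, 0], "angular": [0, 0, 0], "hand": 0},
    {"translation": [0, 0.006, 0], "angular": [0, 0, 0], "hand": 0},
    {"translation": [0, 0.006, 0], "angular": [0, 0, 0], "hand": 0},
    {"translation": [0, 0.005, 0], "angular": [0, 0, 0], "hand": 0},
  ],
)

```text
time_s: 21.45
eef_pos: [0.5306, 0.1687, 0.0059]
eef_rot: [-0.0, 0.999, -0.054, 0.0]
wrist_force: [0.6, 1.6, 0.8]
opening: 0.001
```

Run:
```python
from h import *
c=ctrl.camera("scene");save("s11.png",cv2.resize(c["img"][30:230,220:460],None,fx=3,fy=3,interpolation=cv2.INTER_CUBIC))
go((.52,.076),.005)
c=ctrl.camera("wrist");save("w11.png",c["img"])
```

```text
t 21.5 pos [0.5305 0.1683 0.0058] yaw -0.108 open -0.002 F [ 0.7 -0.4 -0.7] tilt [-0. -0. -1.]
 shift tool [-0.0006  0.0929  0.0008] len 0.093
```

View pics/s11.png

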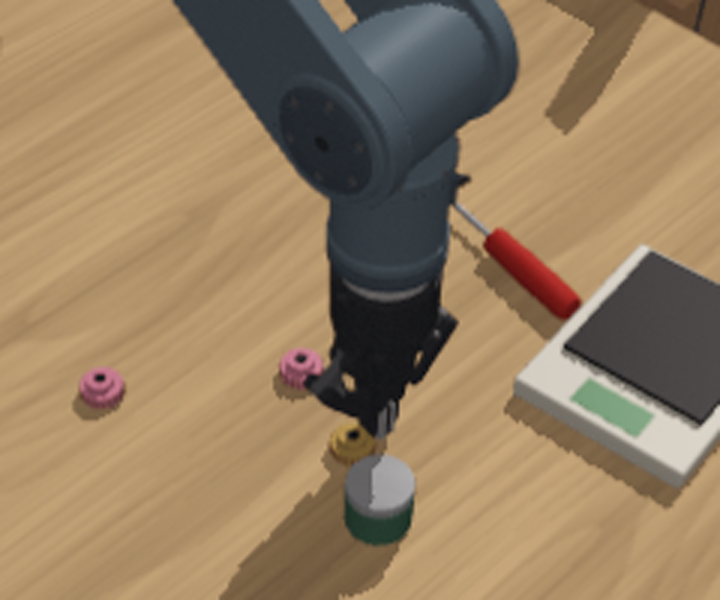

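View pics/w11.png

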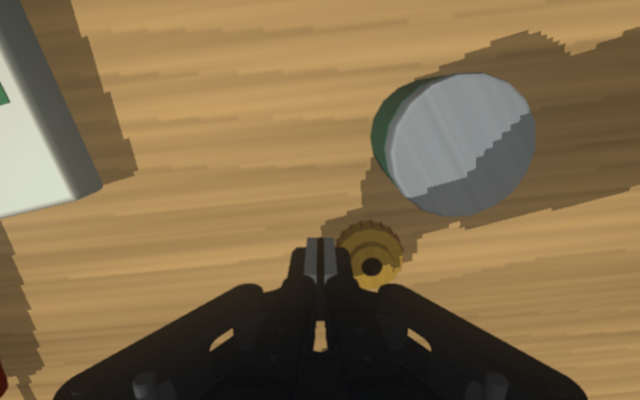

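Run:
```python
from h import *
c=ctrl.camera("wrist");o=ctrl.get_obs();Rm=rot(o["eef_rot"]);p=o["eef_pos"]
print('tcp px',proj(c,p))
for x in(-.011,.011): print(x,proj(c,p+Rm[:,0]*x))
# nut bore on collar top at z=.018
q=pt(c,372,267,.016);print('bore world',q.round(4),'tool',(Rm.T@(q-p)).round(4))
s=ctrl.camera("scene");q=pt(s,220+352/3,30+435/3,.017);print('scene bore',q.round(4),'tool',(Rm.T@(q-p)).round(4))
```

```text
tcp px (np.float64(318.5167202445414), np.float64(253.22916717836628))
-0.011 (np.float64(318.5505776059231), np.float64(271.86207646500037))
0.011 (np.float64(318.48155761509616), np.float64(233.78752446695972))
bore world [0.5257 0.1431 0.016 ] tool [-0.002   0.0261 -0.0102]
scene bore [0.5295 0.1453 0.017 ] tool [ 0.0015  0.0235 -0.0112]
```

Contact is centred to within 2 mm across the finger face (two views agree). I'll push on slowly past the tin.

>>> apply_moves(
  plan=[
    {"translation": [0, 0.005, 0], "angular": [0, 0, 0], "hand": 0},
    {"translation": [0, 0.007, 0], "angular": [0, 0, 0], "hand": 0},
    {"translation": [0, 0.008, 0], "angular": [0, 0, 0], "hand": 0},
    {"translation": [0, 0.008, 0], "angular": [0, 0, 0], "hand": 0},
    {"translation": [0, 0.008, 0], "angular": [0, 0, 0], "hand": 0},
    {"translation": [0, 0.008, 0], "angular": [0, 0, 0], "hand": 0},
    {"translation": [0, 0.008, 0], "angular": [0, 0, 0], "hand": 0},
    {"translation": [0, 0.008, 0], "angular": [0, 0, 0], "hand": 0},
    {"translation": [0, 0.006, 0], "angular": [0, 0, 0], "hand": 0},
    {"translation": [0, 0.004, 0], "angular": [0, 0, 0], "hand": 0},
  ],
)

```text
time_s: 22.9
eef_pos: [0.523, 0.0991, 0.0058]
eef_rot: [-0.0, 0.999, -0.054, -0.0]
wrist_force: [-0.3, -0.1, 0.5]
opening: 0.002
```

Run:
```python
from h import *
c=ctrl.camera("wrist");save("w12.png",c["img"])
o=ctrl.get_obs();Rm=rot(o["eef_rot"]);p=o["eef_pos"];print(p)
b=blobs(c,(18,165,50),(32,255,255),100,(0,0,640,400))
for ce,s in b: print(s,ce,(Rm.T@(pt(c,*ce,.01)-p)).round(4))
```

```text
[0.52301269 0.09883184 0.00575626]
[353 247  49  41 828] [379.53743961 270.65217391] [-0.0077  0.0307 -0.0042]
```

View pics/w12.png

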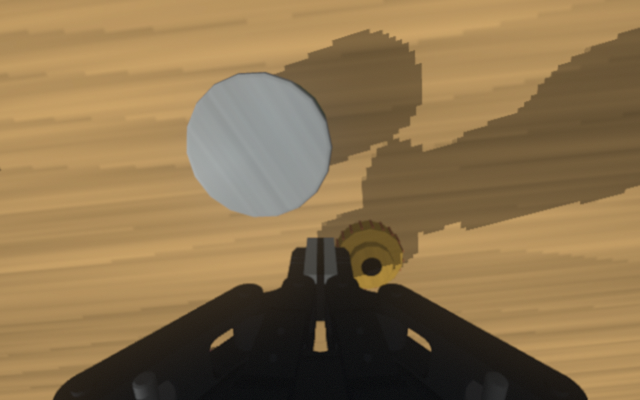

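The bore is still at (372,267), so there is no drift relative to the finger. The finger is now beside the tin with clear space.

>>> apply_moves(
  plan=[
    {"translation": [0, 0.005, 0], "angular": [0, 0, 0], "hand": 0},
    {"translation": [0, 0.007, 0], "angular": [0, 0, 0], "hand": 0},
    {"translation": [0, 0.009, 0], "angular": [0, 0, 0], "hand": 0},
    {"translation": [0, 0.009, 0], "angular": [0, 0, 0], "hand": 0},
    {"translation": [0, 0.01, 0], "angular": [0, 0, 0], "hand": 0},
    {"translation": [0, 0.01, 0], "angular": [0, 0, 0], "hand": 0},
    {"translation": [0, 0.01, 0], "angular": [0, 0, 0], "hand": 0},
    {"translation": [0, 0.01, 0], "angular": [0, 0, 0], "hand": 0},
    {"translation": [0, 0.006, 0], "angular": [0, 0, 0], "hand": 0},
    {"translation": [0, 0.004, 0], "angular": [0, 0, 0], "hand": 0},
  ],
)

```text
time_s: 24.2
eef_pos: [0.5145, 0.0196, 0.0058]
eef_rot: [-0.0, 0.999, -0.054, 0.0]
wrist_force: [0.3, 0.5, -0.2]
opening: -0.001
```

>>> apply_moves(
  plan=[
    {"translation": [0, -0.006, 0], "angular": [0, 0, 0], "hand": 0},
    {"translation": [0, -0.012, 0], "angular": [0, 0, 0], "hand": 0},
    {"translation": [0, 0, -0.02], "angular": [0, 0, 0], "hand": 0},
    {"translation": [0, 0, -0.035], "angular": [0, 0, 0], "hand": 0},
    {"translation": [0, 0, -0.035], "angular": [0, 0, -0.175], "hand": 0},
    {"translation": [0, 0, -0.01], "angular": [0, 0, -0.175], "hand": 0.01},
    {"translation": [0, 0, 0], "angular": [0, 0, -0.175], "hand": 0.02},
    {"translation": [0, 0, 0], "angular": [0, 0, -0.175], "hand": 0.02},
    {"translation": [0, 0, 0], "angular": [0, 0, -0.175], "hand": 0.02},
    {"translation": [0, 0, 0], "angular": [0, 0, -0.175], "hand": 0.02},
  ],
)

```text
time_s: 25.45
eef_pos: [0.5164, 0.0391, 0.1058]
eef_rot: [-0.0, 0.889, 0.457, 0.0]
wrist_force: [-0.0, -0.4, -0.8]
opening: 0.233
```

>>> apply_moves(
  plan=[
    {"translation": [0, 0, 0], "angular": [0, 0, -0.175], "hand": 0.02},
    {"translation": [0, 0, 0], "angular": [0, 0, -0.175], "hand": 0.02},
    {"translation": [0, 0, 0], "angular": [0, 0, -0.175], "hand": 0.02},
    {"translation": [0, 0, 0], "angular": [0, 0, -0.175], "hand": 0.02},
    {"translation": [0, 0, 0], "angular": [0, 0, -0.175], "hand": 0.02},
    {"translation": [0, 0, 0], "angular": [0, 0, 0], "hand": 0.02},
  ],
)

```text
time_s: 26.2
eef_pos: [0.5164, 0.0389, 0.1057]
eef_rot: [-0.0, 0.615, 0.789, 0.0]
wrist_force: [-0.4, 0.2, 0.3]
opening: 0.233
```

Run:
```python
from h import *
c=ctrl.camera("wrist");save("w13.png",c["img"])
s=ctrl.camera("scene");save("s13.png",cv2.resize(s["img"][130:390,100:400],None,fx=2.2,fy=2.2,interpolation=cv2.INTER_CUBIC))
n=None
for ce,st in blobs(c,(18,165,50),(32,255,255),150): print(st,ce,pt(c,*ce,.01).round(4))
go((.52,.04),.005,(.247,-.969))
```

```text
[286 224  35  34 530] [306.27358491 237.99811321] [ 0.5144 -0.0011  0.01  ]
t 26.3 pos [0.5164 0.0385 0.1058] yaw 1.815 open 0.233 F [ 0.4 -0.2 -0. ] tilt [-0.  0. -1.]
 shift tool [0.0005 0.0038 0.1008] len 0.101
 turn tool z -0.005
```

View pics/w13.png

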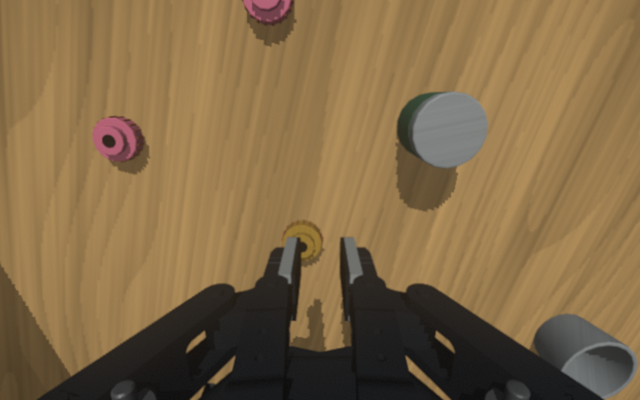

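View pics/s13.png

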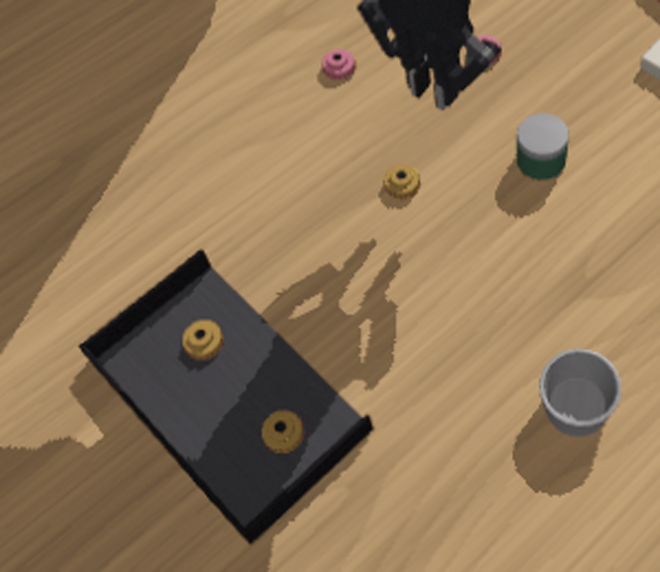

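Run:
```python
from h import *
s=ctrl.camera("scene");print(pt(s,100+401/2.2,130+176/2.2,.017).round(4))
c=ctrl.camera("wrist");print(pt(c,303.5,240.5,.009).round(4),pt(c,303,246.5,.017).round(4))
```

```text
[ 0.5142 -0.0047  0.017 ]
[ 0.5126 -0.0049  0.009 ] [ 0.513  -0.0065  0.017 ]
```

Nut at (0.513, −0.005); three estimates agree within 2 mm. I'll align behind it, descend, and push.

>>> apply_moves(
  plan=[
    {"translation": [0.004, -0.007, 0.01], "angular": [0, 0, 0], "hand": 0.02},
    {"translation": [0, -0.007, 0.02], "angular": [0, 0, 0], "hand": 0.02},
    {"translation": [0, 0, 0.03], "angular": [0, 0, 0], "hand": 0.02},
    {"translation": [0, 0, 0.025], "angular": [0, 0, 0], "hand": 0.02},
    {"translation": [0, 0, 0.011], "angular": [0, 0, 0], "hand": 0.02},
    {"translation": [0, 0, 0.005], "angular": [0, 0, 0], "hand": 0.02},
    {"translation": [-0.006, 0, 0], "angular": [0, 0, 0], "hand": 0.02},
    {"translation": [-0.006, 0, 0], "angular": [0, 0, 0], "hand": 0.02},
    {"translation": [-0.006, 0, 0], "angular": [0, 0, 0], "hand": 0.02},
    {"translation": [-0.006, 0, 0], "angular": [0, 0, 0], "hand": 0.02},
  ],
)

```text
time_s: 27.65
eef_pos: [0.5081, 0.0145, 0.0052]
eef_rot: [0.0, 0.615, 0.789, 0.0]
wrist_force: [-0.4, 0.6, 0.8]
opening: 0.234
```

>>> apply_moves(
  plan=[
    {"translation": [-0.006, 0, 0], "angular": [0, 0, 0], "hand": 0.02},
    {"translation": [-0.008, 0, 0], "angular": [0, 0, 0], "hand": 0.02},
    {"translation": [-0.01, 0, 0], "angular": [0, 0, 0], "hand": 0.02},
    {"translation": [-0.01, 0, 0], "angular": [0, 0, 0], "hand": 0.02},
    {"translation": [-0.008, 0, 0], "angular": [0, 0, 0], "hand": 0.02},
    {"translation": [-0.006, 0, 0], "angular": [0, 0, 0], "hand": 0.02},
  ],
)

```text
time_s: 28.4
eef_pos: [0.5197, -0.0321, 0.0048]
eef_rot: [0.0, 0.615, 0.789, 0.0]
wrist_force: [0.1, 1.1, 0.2]
opening: 0.228
```

Run:
```python
from h import *
s=ctrl.camera("scene");save("s14.png",cv2.resize(s["img"][130:390,100:400],None,fx=2.2,fy=2.2,interpolation=cv2.INTER_CUBIC))
go((.573-.0247*.2435,-.245+.0247*.97),.005,(.2435,-.97))
```

```text
t 28.45 pos [ 0.5199 -0.0326  0.0048] yaw 1.817 open 0.231 F [ 0.  -0.2  0.6] tilt [ 0. -0. -1.]
 shift tool [-1.942e-01 -3.000e-04 -1.000e-04] len 0.194
 turn tool z 0.001
```

View pics/s14.png

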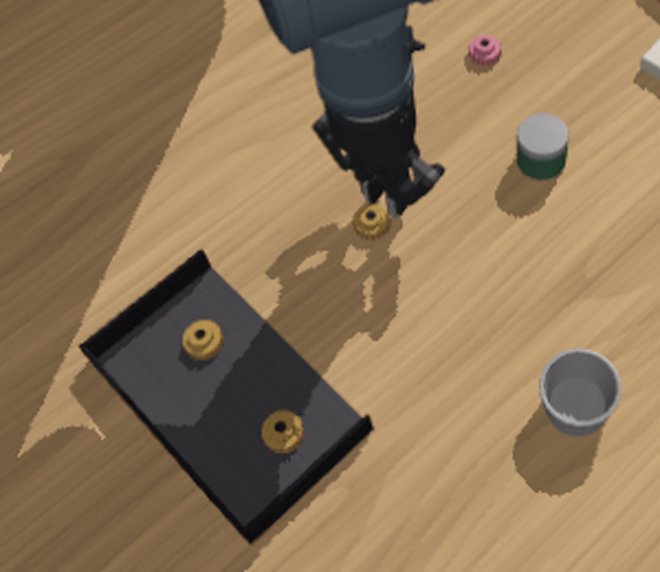

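Cradled well. 0.19 m to go, aimed between the other two.

>>> apply_moves(
  plan=[
    {"translation": [-0.006, 0, 0], "angular": [0, 0, 0], "hand": 0.02},
    {"translation": [-0.008, 0, 0], "angular": [0, 0, 0], "hand": 0.02},
    {"translation": [-0.01, 0, 0], "angular": [0, 0, 0], "hand": 0.02},
    {"translation": [-0.01, 0, 0], "angular": [0, 0, 0], "hand": 0.02},
    {"translation": [-0.01, 0, 0], "angular": [0, 0, 0], "hand": 0.02},
    {"translation": [-0.01, 0, 0], "angular": [0, 0, 0], "hand": 0.02},
    {"translation": [-0.01, 0, 0], "angular": [0, 0, 0], "hand": 0.02},
    {"translation": [-0.01, 0, 0], "angular": [0, 0, 0], "hand": 0.02},
    {"translation": [-0.01, 0, 0], "angular": [0, 0, 0], "hand": 0.02},
    {"translation": [-0.01, 0, 0], "angular": [0, 0, 0], "hand": 0.02},
  ],
)

```text
time_s: 29.7
eef_pos: [0.5427, -0.1233, 0.0048]
eef_rot: [-0.0, 0.615, 0.789, 0.0]
wrist_force: [-0.1, 0.8, -0.1]
opening: 0.235
```

>>> apply_moves(
  plan=[
    {"translation": [-0.01, 0, 0], "angular": [0, 0, 0], "hand": 0.02},
    {"translation": [-0.01, 0, 0], "angular": [0, 0, 0], "hand": 0.02},
    {"translation": [-0.008, 0, 0], "angular": [0, 0, 0], "hand": 0.02},
    {"translation": [-0.006, 0, 0], "angular": [0, 0, 0], "hand": 0.02},
  ],
)

```text
time_s: 30.2
eef_pos: [0.5509, -0.1562, 0.0048]
eef_rot: [0.0, 0.615, 0.789, 0.0]
wrist_force: [-0.1, -0.7, 0.4]
opening: 0.23
```

Run:
```python
from h import *
s=ctrl.camera("scene");save("s15.png",cv2.resize(s["img"][130:390,100:400],None,fx=2.2,fy=2.2,interpolation=cv2.INTER_CUBIC))
go((.573-.0247*.2435,-.245+.0247*.97),.005,(.2435,-.97))
```

```text
t 30.25 pos [ 0.5512 -0.1567  0.0049] yaw 1.817 open 0.233 F [-0.3 -0.5  0.2] tilt [ 0. -0. -1.]
 shift tool [-0.0662 -0.0004 -0.0001] len 0.066
 turn tool z 0.001
```

View pics/s15.png

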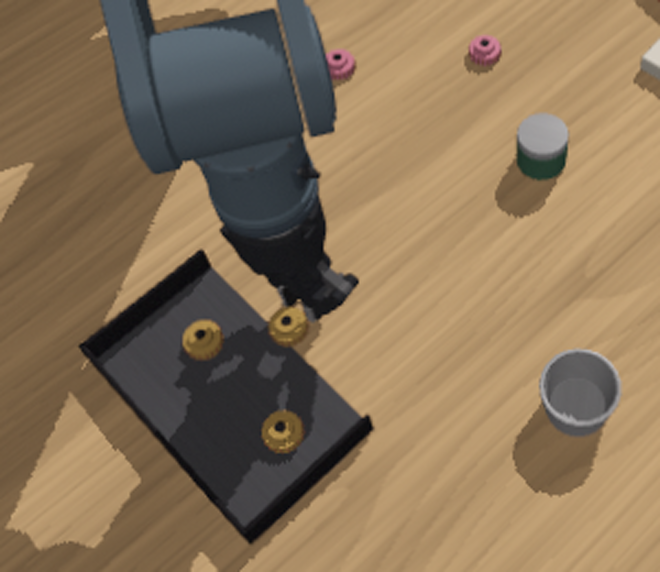

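Crossing the mouth cleanly between the others. I'll finish with about 60 mm, then back off and lift away.

>>> apply_moves(
  plan=[
    {"translation": [-0.006, 0, 0], "angular": [0, 0, 0], "hand": 0.02},
    {"translation": [-0.008, 0, 0], "angular": [0, 0, 0], "hand": 0.02},
    {"translation": [-0.01, 0, 0], "angular": [0, 0, 0], "hand": 0.02},
    {"translation": [-0.01, 0, 0], "angular": [0, 0, 0], "hand": 0.02},
    {"translation": [-0.01, 0, 0], "angular": [0, 0, 0], "hand": 0.02},
    {"translation": [-0.008, 0, 0], "angular": [0, 0, 0], "hand": 0.02},
    {"translation": [-0.006, 0, 0], "angular": [0, 0, 0], "hand": 0.02},
    {"translation": [-0.004, 0, 0], "angular": [0, 0, 0], "hand": 0.02},
    {"translation": [0, 0, 0], "angular": [0, 0, 0], "hand": 0.02},
  ],
)

```text
time_s: 31.38
eef_pos: [0.566, -0.216, 0.0048]
eef_rot: [0.0, 0.615, 0.789, -0.0]
wrist_force: [0.2, 0.3, -0.6]
opening: 0.235
```

>>> apply_moves(
  plan=[
    {"translation": [0.006, 0, 0], "angular": [0, 0, 0], "hand": 0.02},
    {"translation": [0.02, 0, 0], "angular": [0, 0, 0], "hand": 0.02},
    {"translation": [0.02, 0, -0.01], "angular": [0, 0, 0], "hand": 0.02},
    {"translation": [0.03, 0, -0.03], "angular": [0, 0, 0], "hand": 0.02},
    {"translation": [0.03, -0.02, -0.04], "angular": [0, 0, 0], "hand": 0.02},
    {"translation": [0.03, -0.04, -0.05], "angular": [0, 0, 0], "hand": 0.02},
    {"translation": [0.03, -0.04, -0.04], "angular": [0, 0, 0], "hand": 0.02},
    {"translation": [0.02, -0.04, -0.02], "angular": [0, 0, 0], "hand": 0.02},
    {"translation": [0.01, -0.03, 0], "angular": [0, 0, 0], "hand": 0.02},
    {"translation": [0, 0, 0], "angular": [0, 0, 0], "hand": 0.02},
  ],
)

```text
time_s: 32.62
eef_pos: [0.3581, -0.0685, 0.1883]
eef_rot: [0.001, 0.614, 0.789, 0.0]
wrist_force: [1.0, -0.2, -0.6]
opening: 0.234
```

Run:
```python
from h import *
t=ctrl.camera("top");save("t16.png",t["img"])
s=ctrl.camera("scene");save("s16.png",s["img"])
for n,c,lo in(("top",t,(18,165,50)),("scene",s,(15,140,50))):
  for ce,st in blobs(c,lo,(32,255,255),60,(60,100,560,380)): print(n,st,ce,pt(c,*ce,.010).round(4)[:2])
o=ctrl.get_obs();print(o["time_s"],o["eef_pos"])
```

```text
top [470 171  15  15 160] [476.65 178.2 ] [ 0.63   -0.2409]
top [469 197  16  15 174] [476.4137931  203.68390805] [ 0.5722 -0.2386]
top [471 223  15  14 170] [478.22941176 229.56470588] [ 0.5142 -0.2408]
scene [183 276  18  17 227] [191.81057269 283.97797357] [ 0.5173 -0.2421]
scene [202 295  18  18 245] [210.3877551 303.4122449] [ 0.575  -0.2398]
scene [219 318  19  18 254] [227.88976378 326.10629921] [ 0.6333 -0.243 ]
32.725 [ 0.35994721 -0.06944996  0.18848651]
```

View pics/t16.png

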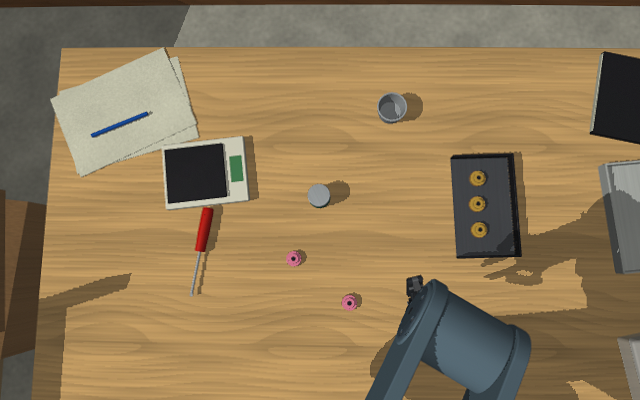

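View pics/s16.png

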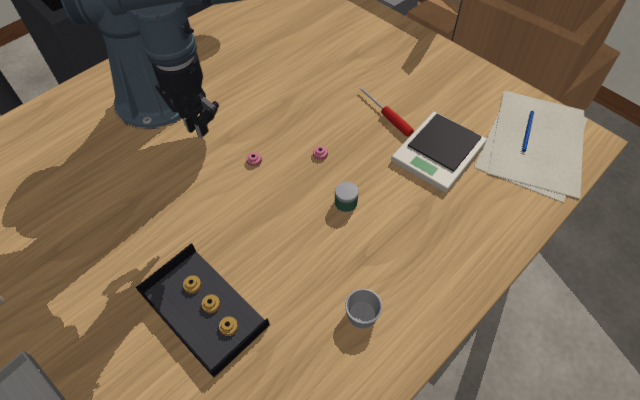

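All three nuts lie flat in the tray in both views, with their near edges about 30 mm inside the mouth. The other objects sit at the same pixels as at the start. Handing in after a quick numeric check of that.

Run:
```python
from h import *
a=cv2.imread("pics/top0.png").astype(int);b=cv2.imread("pics/t16.png").astype(int)
d=(abs(a-b).max(2)>40)
for n,(x0,y0,x1,y1) in dict(tin=(305,180,335,212),cup=(373,88,425,126),scale=(158,132,256,214),driver=(185,206,220,300),pink1=(284,249,304,268),pink2=(340,293,360,312)).items(): print(n,d[y0:y1,x0:x1].sum())
print(ctrl.hand_in())
```

```text
tin 0
cup 0
scale 0
driver 0
pink1 0
pink2 0
the job is handed in; nothing more can be done
None
```

All three brass nuts are flat in the black tray, and I handed the job in at about 33 s of the 58 s allowed.

**How they were moved:** I slid each nut along the bench at up to about 100 mm/s. Two went all the way in front of the slightly open fingertips. For the nut beside the tin, I pushed with the shut fingers turned 90° so the tool was narrow enough to pass. Once clear, I used the two fingertips again to bring it in.

**Last checks:**
- **Nuts:** the top view puts them at about (0.630, −0.241), (0.572, −0.239) and (0.514, −0.241). The scene view agrees to within 4 mm. Their near edges are about 30 mm inside the mouth, and they clear the walls by at least 25 mm.
- **Other objects:** comparing the top pictures from before and after shows no changed pixels around the tin, cup, scale, driver or the two pink nuts.
- **Forces:** the wrist force readings stayed at a few newtons at most.
- **Arm:** it ended clear, about 19 cm above the bench.

No check failed. My measurement of how far the finger links spread was only rough, which is why I kept the tool narrow past the tin.

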